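# Tighten the glass shelf's clamp to the torque wrench's click

## Task

One of the two front clamps of the glass display shelf is finished and wears its domed cover cap; the other still shows its bare hexagon bolt. Take the torque wrench from the rubber mat, fit its ring fully down over the bare bolt and turn it clockwise, holding it by the black grip, until it clicks, and stop at once: do not push on after the click, or the glass will crack. Leave the bolt tight, lay the wrench flat back on the mat, let go, and disturb nothing else.

Things in the scene. Friction and masses are not known exactly. Their poses are not given: they have to be found in the camera images.
- wrench_grip (a point): Torque wrench, 260 mm long, 0.43 kg, lying flat on the mat right way up: here the middle of its black flat-sided grip, 26 mm wide and high (underside 13 mm below), reaching 50 mm towards the ring and 70 mm the other way. x along the handle to the ring, z up. Turning clockwise, it clicks at about 1.4 N m, a push of about 9 N here, square to the handle.
- wrench_ring (a point): Centre of the wrench's ring, in its 58 mm round head, 160 mm from the grip's middle and level with it. Ring 14 mm thick, hexagonal hole right through, 32 mm across flats; x square to one pair of flats, along the handle while it is straight. The handle springs 0.03 rad under load; at the click it breaks over about this centre and the torque drops, a quarter per 0.06 rad, to a hard stop at 0.25 rad. Eased back, it resets.
- bolt_head (a point): Bare bolt of the unfinished clamp: centre of its upright hexagonal head, 30 mm across flats, 14 mm high, with a hexagonal bevel 7.5 mm high on top, narrowing to 20 mm; below it a 39 mm round flange. Ring fully down: its centre level with this point. x square to one pair of flats. Tightens clockwise from above, stiffly (0.75 N m, rising), clicking after 0.5 to 1 rad; stays where left; undoes at about 0.6 N m.
- pad_face (a point): Middle of the underside of the clamp's rubber pressure pad, on the bolt's axis, 26 mm below the bolt head's centre and just over the glass. The bolt drives it down only 0.4 mm per rad.
- mat: Grey rubber tool mat, fixed on the counter, 330 mm (its x) by 170 mm (its y) by 4 mm thick; origin at the centre of its underside. The wrench lies on its +y half, ring towards +x; a screwdriver on its -y half.
- shelf: Glass display shelf, fixed: a pane 245 by 300 by 8 mm, top 78 mm above the counter, on four steel pillars. Origin on the counter midway between the two front pillars (y = +105 and -105 mm); the pane reaches from x = -38 to +208 mm, x away from the robot. A jar and a loaf stand on its rear half.
- clamp: The unfinished clamp, fixed on the glass over a front pillar: round steel plate 48 mm across, top 10 mm above the glass; origin on the glass under the bolt's axis.
- clamp_done: The finished clamp, fixed over the other front pillar, under a steel dome 49 mm across whose top is 41 mm above the glass; origin on the glass.
- cap: Loose spare steel cover cap, a dome 49 mm across and 31 mm high, on the counter before the shelf; origin at the centre of its underside. Not used.
- screwdriver: Loose screwdriver on the mat beside the wrench, 170 mm long, along its x. Not used.
- jar: Loose jar, 60 mm across, 85 mm high, on the glass; origin at the centre of its underside. Not used.
- bread: Loose loaf, 130 mm long, 80 mm high, on the glass; origin at the centre of its underside. Not used.
- tray: Fixed steel tray of croissants, 300 by 190 mm, 40 mm high with them, on the other side of the counter from the mat; origin at the centre of its underside.

How it is judged:
On the way, in this order (a step that is already met when the one before it is completed fails the run):
1. the wrench's ring is fully down on the bare bolt (horizontal distance between wrench_ring and bolt_head below 0.004 m and z of wrench_ring in the frame of bolt_head between -0.005 and 0.004 m), for 0.2 s.
2. turned clockwise on the bolt, the wrench has clicked (its handle has broken over: it is 0.06 rad or more out of line with the ring) (all of step 1 and angle between the x axis of wrench_ring and the x axis of wrench_grip, either way round above 0.06 rad).
3. the wrench is off the bolt (z of wrench_ring in the frame of bolt_head above 0.02 m), for 0.1 s.
At the end, for the whole second after the job is handed in: The bolt is still tight (not turned back), and the wrench lies flat, right way up on the rubber mat, grip and ring both over the mat (ring centre at most 10 mm past an end) (z of pad_face in the frame of clamp below 0.00096 m and x of wrench_grip in the frame of mat between -0.165 and 0.165 m and y of wrench_grip in the frame of mat between -0.085 and 0.085 m and x of wrench_ring in the frame of mat between -0.175 and 0.175 m and y of wrench_ring in the frame of mat between -0.085 and 0.085 m and z of wrench_grip in the frame of mat below 0.024 m and angle between wrench_grip's own z axis and vertical below 0.12 rad); the robot touches nothing.
It fails at once if the wrench is pushed on after its click: its handle is 0.19 rad or more out of line with the ring (angle between the x axis of wrench_ring and the x axis of wrench_grip, either way round above 0.19 rad).
It fails at once if the bolt is overtightened and cracks the glass: turned some 0.3 rad or more beyond the click (z of pad_face in the frame of clamp below 0.00068 m).
It fails at once if the cover cap, screwdriver, jar or loaf is shifted by more than 25 mm (distance of any of cap, screwdriver, jar, bread from where it was at the start of the episode above 0.025 m).
It also fails if it takes over 72 s, if anything falls off the work surface, if the arm or the gripper's body presses on something with over 40 N, if the wrist force passes 120 N, or if a joint passes its speed limit or range.

## Robot

A 7-joint arm with a two-finger parallel gripper is mounted at the origin on the work surface. World frame = base frame: x ahead of the robot, y to its left, z up, the work surface at z = 0. Lengths are in m, angles in rad, forces in N, time in s.
With the tool pointing down it reaches from about 0.425 to 0.925 m from the base axis. Payload 6.8 kg.
Tool frame: the origin (TCP) lies at the very end of the fingers, on their centre line; the grasp point (between the pads) lies r.pinch_z behind it (r.pinch_z is the distance from the TCP to the grasp point, in m); z points along the fingers, y is the line along which they close (so a half turn about z gives the same grasp; the last joint's range is limited). The gripper opens to 85 mm and grips with 20 to 120 N. Pads are 22 mm wide; open, the fingers measure 114 mm over their backs; the gripper's body (76 mm by 85 mm) begins 54 mm behind the grasp point. The pads swing forward as they close: fully open they stand 13 mm farther back than shut.
Start: joints at [-1.311, 0.477, 0.022, 1.555, -0.011, 1.109, -0.083], TCP at [0.243, 0.63, 0.231] pointing down, gripper open.
Joint ranges: [-2.96, 2.96], [-0.34, 2.1], [-1.41, 1.46], [0.24, 2.44], [-1.37, 4.51], [0.17, 1.92], [-2.96, 2.96]. Speed limits (rad/s): [2.39, 2.39, 3.14, 3.14, 3.14, 3.14, 3.14].

## Interface

Orientations are given as a rotation vector (axis times angle).
In Python, from bench import status, grab_frame, camera_model, r gives the robot as it stands. The module is installed in compiled form; this text tells all that it offers.
- The arm moves only by the shell command python3 -m creep 'ROWS' [FORCE]. ROWS is text: rows parted by semicolons, each of 7 numbers parted by spaces: the turn, a rotation vector about the tool's x, y, z in rad, then the shift along the tool's x, y, z in mm, then the opening, from -1 (shut) to 1 (fully open). In form: rx ry rz tx ty tz fingers; .... A call has 1 to 10 rows; each row is the pose to reach, as a shift and turn from the pose commanded when the call began, along the tool's axes at that moment; what a row does not reach only later rows make up. A row lasts 1/8 s, in which the tool goes at most 62.5 mm and 10.7 degrees, less where a joint would pass 70% of its speed; a pose out of reach is approached as far as the arm can. A call with a gripper value outside its range is refused whole. The fingers move at their own pace and stop on an object; FORCE is the grip in N (left out, the last holds). Time passes only in rows, so rows that repeat a pose let the fingers close. It gives the time, the measured TCP pose, the force, the opening and the grip force at its end, in the units of the state.
- status.get_obs(): the state, without advancing time (a new reading comes with each control period).
- grab_frame(name): name is "scene" or "top" or "wrist"; returns (picture, depth): 420x560x3 uint8, red, green, blue; 420x560 float32, m along the optical axis (not along the pixel's ray), 0 where there is no reading.
- camera_model(name): a dict with "K" (3x3 intrinsics, pixels), "rvec" (rotation vector, rad) and "tvec" (3), from world to camera coordinates, as OpenCV has them. Camera axes: x right, y down, z forward; pixel columns grow to the right and rows downward; lengths in m; the calibration is good to about 2 mm. A picture is of the moment at which its call begins: read the wrist's pose just before it. camera_model takes no time and is no camera call; for the wrist camera it gives the pose at the moment of the call.
- r.hand_in(): hands the job in; it is judged then, once.
The state is a dict: "clock": time; "joints": joint angles; "qvel": joint speeds; "tau": joint torques, N m; "tcp_pos": TCP position; "orientation": TCP orientation; "contact_force": force on the tool from outside, world axes, zero at the start; "moment": the same for the moment, N m; "grip_width": finger opening in m; "gripper_force": force on a finger pad.
Only numpy, scipy, OpenCV 4.12 (cv2) and the standard library are available. Lean on these libraries where they do the work, as an engineer would, in place of code of your own. Each camera call takes 0.05 s, during which the arm holds its last target. There are 200 camera calls.

## Working session

There is one attempt and no reset: what is moved stays moved. The work goes in short steps, Python scripts to look and compute and a shell command to move; the robot and the scene stay as the last step left them, time stands still between calls to the robot, and variables do not carry over. Pictures are saved under pics/ and viewed, at most 10 in all, crops included, and the job is handed in when it is done.

```bash
mkdir -p pics; cat > h.py <<'E'
import numpy as np, cv2
from scipy.spatial.transform import Rotation as R
from bench import status, grab_frame, camera_model, r
def world(cm,d,u,v,z=None):
    K=np.array(cm["K"]);Rm=R.from_rotvec(np.ravel(cm["rvec"])).as_matrix();t=np.ravel(cm["tvec"])
    ray=np.linalg.inv(K)@np.array([u,v,1.])
    if z is None:
        return Rm.T@(ray*d[int(v),int(u)]-t)
    o=-Rm.T@t; w=Rm.T@ray
    return o+w*(z-o[2])/w[2]
def cloud(cm,d):
    K=np.array(cm["K"]);Rm=R.from_rotvec(np.ravel(cm["rvec"])).as_matrix();t=np.ravel(cm["tvec"])
    v,u=np.indices(d.shape)
    p=np.stack([(u-K[0,2])/K[0,0]*d,(v-K[1,2])/K[1,1]*d,d],-1)
    return (p-t)@Rm
def snap(name,tag):
    cm=camera_model(name);im,d=grab_frame(name)
    np.savez(f"{tag}.npz",im=im,d=d,**{k:np.array(v) for k,v in cm.items()})
    return cm,im,d
def load(tag):
    z=np.load(f"{tag}.npz");return z,z["im"],z["d"]
E
python3 - <<'E'
from h import *
for n in ["top","scene"]:
    cm,im,d=snap(n,n); 
    cv2.imwrite(f"pics/{n}.png",cv2.resize(im[:,:,::-1],(784,588)))
    print(n,np.array(cm["K"]).round(1).tolist(),cm["rvec"],cm["tvec"])
o=status.get_obs();print(o,r.pinch_z)
E
```

```text
top [[442.9, 0.0, 273.4], [0.0, 442.9, 214.5], [0.0, 0.0, 1.0]] [ 2.18655544 -2.0152581   0.23119391] [-0.05401271  0.63601287  1.01761456]
scene [[423.9, 0.0, 278.1], [0.0, 423.9, 205.4], [0.0, 0.0, 1.0]] [ 1.64322258  1.80485152 -0.79236613] [ 0.08212285 -0.33518025  1.71345065]
{'clock': 0.1, 'joints': array([-1.31110239,  0.47771236,  0.02236168,  1.55630918, -0.01152495,
        1.10929832, -0.08311631]), 'qvel': array([ 0.00082934, -0.0025216 , -0.00079337, -0.00151143,  0.00022859,
       -0.00245713,  0.00069568]), 'tau': array([ 4.96265639e-03, -5.97762644e+01,  1.61403481e+00, -2.81958050e+01,
        1.27886530e-02,  4.99566886e-03, -1.79397011e-05]), 'tcp_pos': array([0.24253024, 0.62937606, 0.23044502]), 'orientation': array([-5.74480206e-01, -3.08842460e+00,  2.49351605e-03]), 'contact_force': array([-0.17055584,  0.09128762, -0.63648957]), 'moment': array([ 0.0677126 , -0.02044877, -0.048867  ]), 'gripper_force': 0.0, 'grip_width': 0.08528147078369422} 0.0187
```

View pics/top.png

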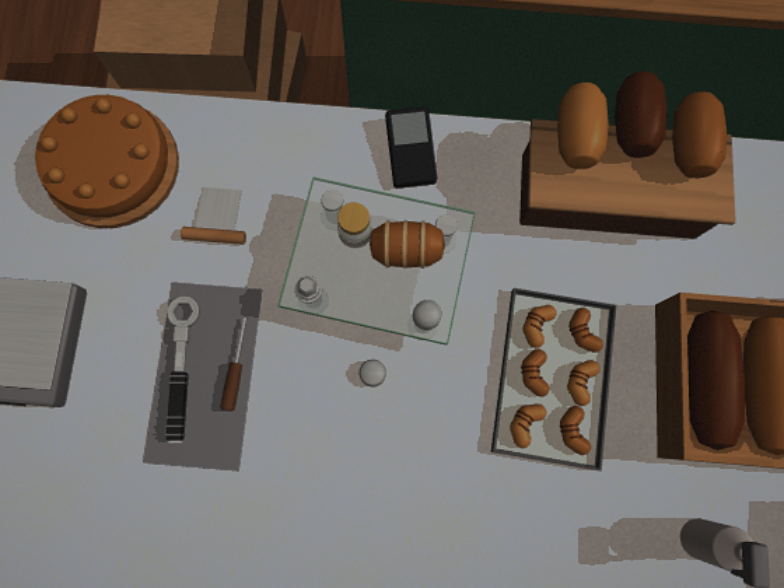

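View pics/scene.png

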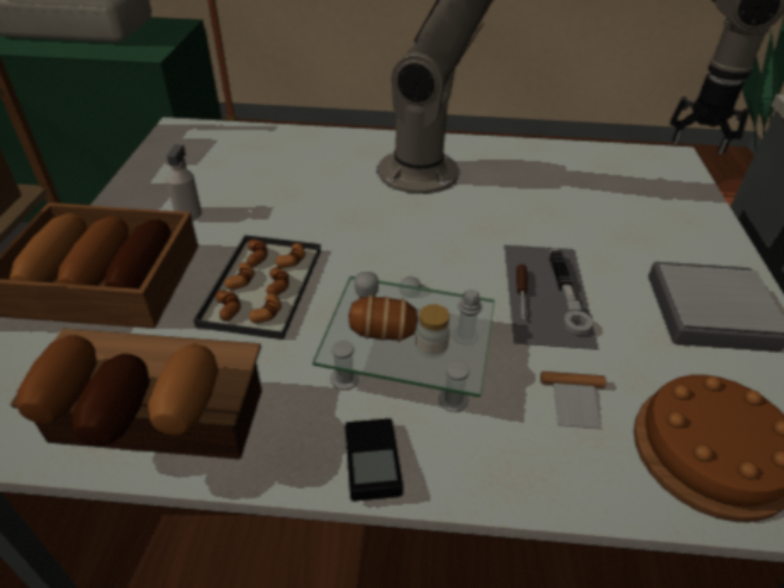

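Top view: wrench ring at (183,311), grip about (177,405); screwdriver to its right; bare bolt at (307,287), dome at (427,314), spare cap (372,373).

```bash
python3 - <<'E'
from h import *
z,im,d=load("top"); s=1.4
for n,u,v,h in [("ring",183,311,.024),("gripfar",176,440,.03),("gripnear",179,373,.03),("bolt",307,285,.11),("dome",427,313,.11),("cap",372,372,.02),("matTL",171,283,.004),("matTR",261,290,.004),("matBL",144,462,.004),("matBR",239,470,.004),("paneFL",279,306,.078),("paneFR",447,344,.078),("paneBL",314,178,.078),("jar",354,217,.16)]:
    print(n,world(z,d,u/s,v/s,h).round(4),world(z,d,u/s,v/s).round(4))
P=cloud(z,d)
# grip top / handle points above mat
E
python3 - <<'E'
from h import *
z,im,d=load("top");P=cloud(z,d)
m=(P[...,2]>.016)&(P[...,2]<.06)&(P[...,1]>.2)&(P[...,1]<.4)&(P[...,0]>.35)&(P[...,0]<.75)
q=P[m]; print(len(q),q.min(0),q.max(0))
# Bolt
m=(P[...,2]>.1)&(P[...,2]<.16)&(abs(P[...,1]-.13)<.05)&(abs(P[...,0]-.68)<.06)
q=P[m]; print(len(q),q.mean(0),q[:,2].max())
print(o:=status.get_obs()["orientation"])
cm=camera_model("wrist");print(cm)
print(R.from_rotvec(o).as_matrix().round(3))
E
```

```text
ring [0.599  0.3598 0.024 ] [0.602  0.3654 0.0073]
gripfar [0.3708 0.3353 0.03  ] [0.3707 0.3363 0.0269]
gripnear [0.4861 0.3478 0.03  ] [0.4863 0.3486 0.0276]
bolt [0.6454 0.1279 0.11  ] [0.6434 0.1267 0.1183]
dome [ 0.6137 -0.0787  0.11  ] [ 0.6123 -0.0782  0.1167]
cap [0.5167 0.0071 0.02  ] [0.5159 0.0069 0.0276]
matTL [0.6539 0.397  0.004 ] [ 6.548e-01  3.985e-01 -1.000e-04]
matTR [0.6543 0.2274 0.004 ] [0.6546 0.2277 0.0028]
matBL [0.3282 0.3937 0.004 ] [0.3282 0.3936 0.0045]
matBR [0.3281 0.2256 0.004 ] [0.3282 0.2254 0.0048]
paneFL [0.6117 0.1768 0.078 ] [0.612  0.1771 0.0763]
paneFR [ 0.569  -0.1184  0.078 ] [ 0.5691 -0.1185  0.0773]
paneBL [0.8543 0.1413 0.078 ] [0.8541 0.1412 0.0784]
jar [0.7554 0.0558 0.16  ] [0.754  0.0555 0.1637]
1796 [0.36530687 0.24236897 0.01609219] [0.74981269 0.38778902 0.03585598]
156 [0.64410763 0.12653013 0.11518022] 0.12881913155249483
[-5.74480206e-01 -3.08842460e+00  2.49351605e-03]
{'K': array([[333.83183255,   0.        , 280.86075927],
       [  0.        , 333.83183255, 212.22957504],
       [  0.        ,   0.        ,   1.        ]]), 'rvec': array([-2.3858923 , -1.63883793, -0.23391686]), 'tvec': array([-0.67330343, -0.0369995 ,  0.38003009])}
[[-0.933  0.36  -0.   ]
 [ 0.36   0.933 -0.002]
 [-0.    -0.002 -1.   ]]
```

```bash
cat >> h.py <<'E'
def rel(x,y,z,yaw):
    "row (mm, rad) to bring the tool to a down-pointing pose with tool x at world yaw"
    o=status.get_obs();A=R.from_rotvec(o["orientation"])
    B=R.from_matrix(np.array([[np.cos(yaw),np.sin(yaw),0],[np.sin(yaw),-np.cos(yaw),0],[0,0,-1]]))
    t=A.inv().apply(np.array([x,y,z])-o["tcp_pos"])*1e3
    return (A.inv()*B).as_rotvec().round(3),t.round(1),o["clock"]
E
python3 - <<'E'
from h import *
cm=camera_model("wrist");Rm=R.from_rotvec(cm["rvec"]);p=-Rm.inv().apply(cm["tvec"])
o=status.get_obs();A=R.from_rotvec(o["orientation"])
print("cam in tool",A.inv().apply(p-o["tcp_pos"]),"axes",(A.inv()*Rm.inv()).as_matrix().round(2))
yaw=np.pi
print(rel(.60,.127,.30,yaw))
E
```

```text
cam in tool [ 0.07234838 -0.00056614 -0.14294253] axes [[ 0.   -0.96 -0.28]
 [ 1.    0.   -0.  ]
 [ 0.   -0.28  0.96]]
(array([-0.002, -0.   , -0.368]), array([-514.2, -340.3,  -69. ]), 0.1)
```

```bash
python3 -m creep '0 0 -0.37 -514 -340 -40 0.2;0 0 -0.37 -514 -340 -40 0.2;0 0 -0.37 -514 -340 -40 0.2;0 0 -0.37 -514 -340 -40 0.2;0 0 -0.37 -514 -340 -40 0.2;0 0 -0.37 -514 -340 -40 0.2;0 0 -0.37 -514 -340 -40 0.2;0 0 -0.37 -514 -340 -40 0.2;0 0 -0.37 -514 -340 -40 0.2;0 0 -0.37 -514 -340 -40 0.2' 60; python3 - <<'E'
from h import *
print(rel(.60,.127,.25,np.pi))
E
```

```text
clock: 1.35
tcp_pos: [0.6009, 0.1254, 0.2712]
orientation: [0.002, -3.141, 0.0]
contact_force: [0.1, 0.7, -0.1]
grip_width: 0.0513
gripper_force: 0.0
(array([-0.   , -0.   ,  0.001]), array([ 0.9,  1.6, 21.2]), 1.35)
```

```bash
python3 -m creep '0 0 0 0 0 21 0.2;0 0 0 0 0 21 0.2;0 0 0 0 0 21 0.2'; python3 - <<'E'
from h import *
cm,im,d=snap("wrist","w1")
P=cloud(cm,d)
# project expected bolt
pt=np.array([[.644,.127,.1195]]);uv,_=cv2.projectPoints(pt,np.array(cm["rvec"]),np.array(cm["tvec"]),np.array(cm["K"]),None)
u,v=uv.ravel();print(u,v)
u0,v0=int(u)-60,int(v)-45
c=im[max(v0,0):v0+90,u0:u0+120];print(u0,v0)
cv2.imwrite("pics/w1.png",cv2.resize(c[:,:,::-1],None,fx=6.5,fy=6.5,interpolation=cv2.INTER_CUBIC))
m=(P[...,2]>.1155)&(P[...,2]<.125)&(np.hypot(P[...,0]-.644,P[...,1]-.127)<.03);q=P[m];print(len(q),q.mean(0),q.min(0),q.max(0))
E
```

```text
clock: 1.72
tcp_pos: [0.5997, 0.1288, 0.2505]
orientation: [0.006, -3.141, -0.001]
contact_force: [-0.8, 0.8, -0.3]
grip_width: 0.0511
gripper_force: 0.0
279.0535007964481 251.34407347129445
219 206
675 [0.6424244  0.12847582 0.11915249] [0.62974984 0.11526416 0.11551689] [0.65777703 0.14135902 0.12133057]
```

View pics/w1.png

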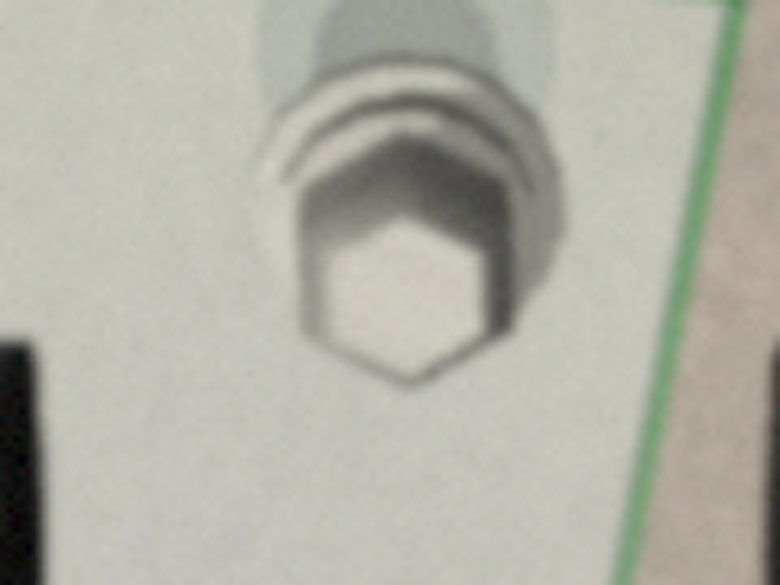

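Hexagonal top face vertices in the crop: (405,215),(485,250),(490,335),(408,385),(322,330),(328,245); base-head vertices near (405,133),(510,330),(305,325).

```bash
python3 - <<'E'
from h import *
z,im,d=load("w1")
V=[(405,215),(486,250),(489,335),(408,384),(323,331),(328,245)]
V=np.array([world(z,d,219+(a+.5)/6.5-.5,206+(b+.5)/6.5-.5,.1197) for a,b in V])[:,:2]
c=V.mean(0);print("centre",c,np.hypot(*(V-c).T)*1e3, "expect 11.5")
a=np.arctan2(*(V-c).T[::-1]);print(np.degrees(a), np.degrees(np.angle(np.exp(6j*a).mean())/6))
P=cloud(z,d)
m=(np.hypot(P[...,0]-c[0],P[...,1]-c[1])<.008);q=P[m];print(np.median(q,0))
# glass height nearby (clamp plate 88mm)
print(rel(.46,.345,.24,np.pi+.108))
E
```

```text
centre [0.64337098 0.1288269 ] [11.45828843 12.51595443 12.82843487 13.4170211  12.68023719 12.78840599] expect 11.5
[-178.72030699  121.01686232   61.95456004    1.12776182  -64.10099195
 -123.61487371] -0.3704804659134615
[0.64345099 0.12873292 0.11989369]
(array([ 0.001,  0.   , -0.104]), array([139.1, 216.6,  10.9]), 1.775)
```

```bash
python3 -m creep '0 0 -0.104 139 217 40 0.2;0 0 -0.104 139 217 40 0.2;0 0 -0.104 139 217 40 0.2;0 0 -0.104 139 217 40 0.2;0 0 -0.104 139 217 40 0.2;0 0 -0.104 139 217 40 0.2;0 0 -0.104 139 217 40 0.2'; python3 - <<'E'
from h import *
cm,im,d=snap("wrist","w2")
cv2.imwrite("pics/w2.png",cv2.resize(im[:,:,::-1],(784,588),interpolation=cv2.INTER_CUBIC))
print(status.get_obs()["tcp_pos"])
E
```

```text
clock: 2.65
tcp_pos: [0.462, 0.3431, 0.2109]
orientation: [-0.163, 3.136, -0.0]
contact_force: [0.1, -1.0, 0.4]
grip_width: 0.0514
gripper_force: 0.0
[0.46206568 0.34284211 0.21082067]
```

View pics/w2.png

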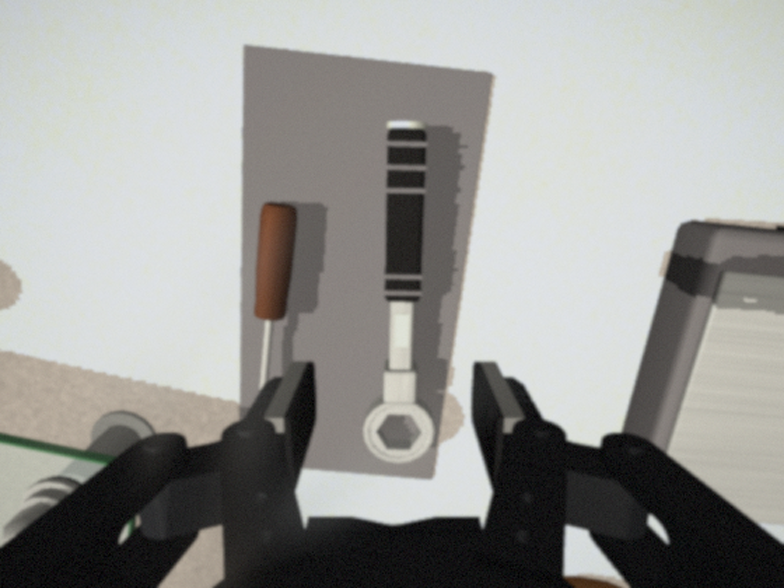

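Grip runs from (406,128) to (404,299) (edges 387–426 / 386–421); ring hole centre at (398,432); hole edges top visible.

```bash
python3 - <<'E'
from h import *
z,im,d=load("w2"); s=1.4
f=lambda u,v,h:world(z,d,(u+.5)/s-.5,(v+.5)/s-.5,h)
a=f(406.5,127,.030);b=f(404,300,.030);rg=f(398.5,432,.024)
print("ends",a,b,np.linalg.norm(a-b),"ring",rg)
dr=rg[:2]-(a+b)[:2]/2;print("axis yaw",np.arctan2(dr[1],dr[0]),np.arctan2(*(b-a)[1::-1]),"grip end->ring",np.linalg.norm(rg[:2]-b[:2]),"far",np.linalg.norm(rg[:2]-a[:2]))
print("width",np.linalg.norm(f(387,200,.030)-f(425,200,.030)))
P=cloud(z,d)
for u,v in[(405,240),(405,180),(398,405),(405,150)]: print(P[int(v/s),int(u/s)].round(4))
E
```

```text
ends [0.36890792 0.3413322  0.03      ] [0.48620759 0.35272101 0.03      ] 0.11785125530023012 ring [0.59870312 0.36088943 0.024     ]
axis yaw 0.08082382333022887 0.09678820112055539 grip end->ring 0.11279169511558397 far 0.2306259286519375
width 0.02585767944748288
[0.4423 0.3484 0.0307]
[0.402  0.3439 0.0298]
[0.5734 0.3576 0.0259]
[0.3833 0.3418 0.0312]
```

```bash
python3 - <<'E'
from h import *
print(rel(.4592,.349,.007,np.pi+.087))
E
```

```text
(array([-0.   ,  0.001,  0.016]), array([  2.4,   6.5, 203.8]), 2.7)
```

```bash
python3 -m creep '0 0 0.016 2.4 6.5 50 0.2;0 0 0.016 2.4 6.5 100 0.2;0 0 0.016 2.4 6.5 150 0.2;0 0 0.016 2.4 6.5 150 0.2'; python3 - <<'E'
from h import *
print(rel(.4592,.349,.007,np.pi+.087))
E
```

```text
clock: 3.2
tcp_pos: [0.4562, 0.3474, 0.0573]
orientation: [0.138, -3.133, 0.008]
contact_force: [-0.3, -0.1, 0.8]
grip_width: 0.051
gripper_force: 0.0
(array([-0.005, -0.006,  0.001]), array([-3.4,  1.6, 50.3]), 3.2)
```

```bash
python3 -m creep '0 0 0 0 0 25 0.2;0 0 0 0 0 40 0.2;0 0 0 0 0 48 0.2;0 0 0 0 0 48 0.2'; python3 - <<'E'
from h import *
print(rel(.4592,.349,.007,np.pi+.087))
E
```

```text
clock: 3.7
tcp_pos: [0.4578, 0.3507, 0.0127]
orientation: [-0.141, 3.138, 0.0]
contact_force: [-0.3, 0.2, 0.3]
grip_width: 0.0513
gripper_force: 0.0
(array([0.   , 0.   , 0.003]), array([-1.2, -1.8,  5.7]), 3.7)
```

```bash
python3 -m creep '0 0 0 0 0 4 0.2;0 0 0 0 0 4 0.2;0 0 0 0 0 4 -1;0 0 0 0 0 4 -1;0 0 0 0 0 4 -1;0 0 0 0 0 4 -1;0 0 0 0 0 4 -1' 100; python3 - <<'E'
from h import *
print(rel(.4592,.349,.007,np.pi+.087))
E
```

```text
clock: 4.58
tcp_pos: [0.4576, 0.3506, 0.0089]
orientation: [-0.141, 3.138, 0.0]
contact_force: [-1.5, -0.8, 3.8]
grip_width: 0.0244
gripper_force: 98.6
(array([0.   , 0.   , 0.003]), array([-1.4, -1.8,  1.9]), 4.575)
```

```bash
python3 -m creep '0 0 0 0 0 -15 -1;0 0 0 0 0 -40 -1;0 0 0 0 0 -80 -1;0 0 0 0 0 -130 -1;0 0 0 0 0 -170 -1;0 0 0 0 0 -185 -1;0 0 0 0 0 -185 -1'; python3 - <<'E'
from h import *
print(rel(.5204,.0589,.190,np.pi+.517))
E
```

```text
clock: 5.45
tcp_pos: [0.4574, 0.3507, 0.1936]
orientation: [-0.142, 3.138, 0.001]
contact_force: [0.6, 0.3, -4.8]
grip_width: 0.024
gripper_force: 98.8
(array([ 0.   ,  0.001, -0.427]), array([ -36.4, -296.3,    3.4]), 5.45)
```

```bash
python3 -m creep '0 0 -0.05 -4 -35 0 -1;0 0 -0.12 -10 -80 0 -1;0 0 -0.19 -16 -130 0 -1;0 0 -0.26 -22 -180 0 -1;0 0 -0.33 -28 -230 0 -1;0 0 -0.39 -33 -270 0 -1;0 0 -0.427 -36 -296 0 -1;0 0 -0.427 -36 -296 0 -1;0 0 -0.427 -36 -296 0 -1'; python3 - <<'E'
from h import *
print(rel(.5204,.0589,.190,np.pi+.517))
for n in ["top","scene"]:
    cm,im,d=snap(n,n+"2")
    uv,_=cv2.projectPoints(np.array([[.6434,.1288,.2]]),np.array(cm["rvec"]),np.array(cm["tvec"]),np.array(cm["K"]),None)
    u,v=uv.ravel().astype(int);u0,v0=u-50,v-40
    print(n,u0,v0);c=im[v0:v0+80,u0:u0+100]
    cv2.imwrite(f"pics/{n}2.png",cv2.resize(c[:,:,::-1],None,fx=5,fy=5,interpolation=cv2.INTER_CUBIC))
a=[cv2.imread(f"pics/{n}2.png") for n in("top","scene")]
cv2.imwrite("pics/c2.png",cv2.resize(np.hstack(a),(800,320)))
E
```

```text
clock: 6.58
tcp_pos: [0.5189, 0.0597, 0.1917]
orientation: [0.803, -3.034, -0.001]
contact_force: [0.5, 1.5, -3.1]
grip_width: 0.024
gripper_force: 98.9
(array([ 0.001, -0.003,  0.001]), array([-1. , -1.4,  1.7]), 6.575)
top 164 154
scene 289 145
```

View pics/c2.png

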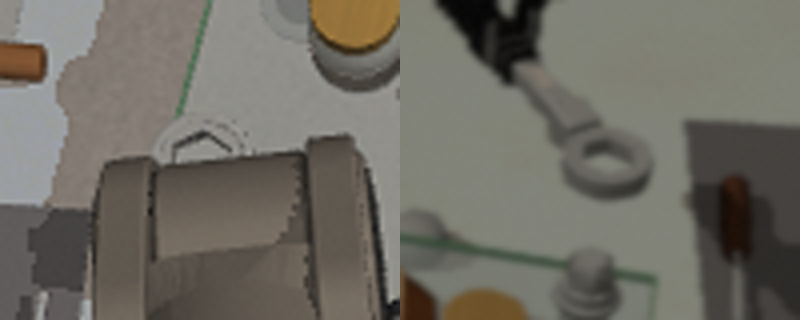

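Left (top): arm hides most of the ring, with its far rim at (205,130). Right (scene): ring hole centre at (605,162), bolt top at (588,258).

```bash
python3 - <<'E'
from h import *
z,im,d=load("scene2");P=cloud(z,d);v,u=np.indices(d.shape)
m=(u>289+37)&(u<289+66)&(v>145+28)&(v<145+52)&(P[...,2]>.17)&(P[...,2]<.235)
q=P[m];print(len(q),np.percentile(q,[2,25,50,75,98],axis=0).round(4))
# plane fit of top face robustly
top=q[q[:,2]>np.percentile(q[:,2],30)]
for _ in range(6):
    A=np.c_[top[:,:2]-[.6434,.1288],np.ones(len(top))];w,*_=np.linalg.lstsq(A,top[:,2],rcond=None)
    A=np.c_[q[:,:2]-[.6434,.1288],np.ones(len(q))];res=q[:,2]-A@w;top=q[abs(res)<.003]
print("plane",w,len(top))
hull=cv2.convexHull(np.ascontiguousarray(top[:,:2]*1000).astype(np.float32))
print("circle",cv2.minEnclosingCircle(hull))
f=lambda h,a,b:world(z,d,a,b,h)
print("hole centre @z=.207",f(.207,289+205/4,145+154/4),"depth ring pts",P[145+43,289+47],P[145+42,289+59])
# bolt top from scene
bu,bv=289+188/4,145+255/4
print("bolt",f(.1197,bu,bv),P[int(bv),int(bu)])
m=(abs(u-bu)<6)&(abs(v-bv)<5)&(P[...,2]>.1165)&(P[...,2]<.124);print(P[m].mean(0),m.sum())
E
```

```text
372 [[0.6101 0.0977 0.1933]
 [0.6236 0.1123 0.2009]
 [0.6399 0.1249 0.2062]
 [0.662  0.1405 0.2085]
 [0.672  0.1562 0.2137]]
plane [-0.00935619 -0.02313966  0.20757133] 207
circle ((636.527099609375, 121.09645080566406), 40.72241973876953)
hole centre @z=.207 [0.64294269 0.12886972 0.207     ] depth ring pts [0.66147269 0.11775914 0.20614169] [0.65741192 0.147922   0.2087889 ]
bolt [0.64320018 0.12753017 0.1197    ] [0.64013871 0.12758221 0.11969868]
[0.64678076 0.13046147 0.1198118 ] 51
```

```bash
python3 -m creep '0 0 0 0 0 15 -1;0 0 0 0 0 40 -1;0 0 0 0 0 62 -1;0 0 0 0 0 70 -1;0 0 0 0 0 74 -1;0 0 0 0 0 78 -1;0 0 0 0 0 80 -1;0 0 0 0 0 82 -1;0 0 0 0 0 82 -1'
```

```text
clock: 7.8
tcp_pos: [0.5201, 0.0591, 0.1114]
orientation: [-0.803, 3.037, 0.0]
contact_force: [-0.4, -0.3, -4.4]
grip_width: 0.024
gripper_force: 98.8
```

```bash
python3 -m creep '0 0 0 0 0 2 -1;0 0 0 0 0 4 -1;0 0 0 0 0 4 -1'; python3 -m creep '0 0 0 0 0 2 -1;0 0 0 0 0 4 -1;0 0 0 0 0 4 -1'
```

```text
clock: 8.18
tcp_pos: [0.5199, 0.0591, 0.1071]
orientation: [0.803, -3.037, -0.0]
contact_force: [0.4, -0.2, -5.3]
grip_width: 0.0242
gripper_force: 98.8
clock: 8.55
tcp_pos: [0.52, 0.0592, 0.1031]
orientation: [0.803, -3.037, -0.0]
contact_force: [0.2, -0.2, -5.4]
grip_width: 0.0239
gripper_force: 98.8
```

```bash
python3 -m creep '0 0 0 0 0 2 -1;0 0 0 0 0 5 -1;0 0 0 0 0 5 -1'; python3 -m creep '0 0 0 0 0 1.5 -1;0 0 0 0 0 1.5 -1'; python3 - <<'E'
from h import *
cm,im,d=snap("scene","scene3")
c=im[150:240,285:405]
cv2.imwrite("pics/s3.png",cv2.resize(c[:,:,::-1],None,fx=6,fy=6,interpolation=cv2.INTER_CUBIC))
print(status.get_obs()["moment"])
E
```

```text
clock: 8.93
tcp_pos: [0.5199, 0.0591, 0.098]
orientation: [0.803, -3.037, -0.0]
contact_force: [0.4, 0.4, -4.6]
grip_width: 0.024
gripper_force: 98.8
clock: 9.18
tcp_pos: [0.5201, 0.0592, 0.0969]
orientation: [-0.803, 3.037, 0.0]
contact_force: [-0.8, 0.0, -3.3]
grip_width: 0.0241
gripper_force: 99.0
[-0.08981358  0.07603704  0.01534349]
```

View pics/s3.png

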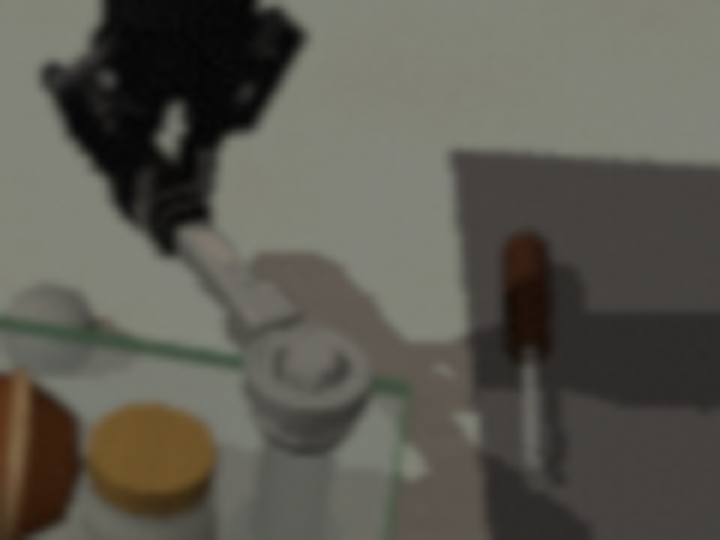

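Bolt bevel shows inside the ring at (310,365); ring sits down on the clamp. Now turn.

```bash
cat > t.py <<'E'
from h import *
o=status.get_obs();b=np.array([.6434,.1288]);p=o["tcp_pos"][:2]-b;F=o["contact_force"];A=R.from_rotvec(o["orientation"]).as_matrix()
print("ang",round(np.degrees(np.arctan2(p[1],p[0]))%360,2),"yaw",round(np.degrees(np.arctan2(A[1,0],A[0,0]))%360,2),"rad mm",round(np.hypot(*p)*1e3,1),"rxF",round(p[0]*F[1]-p[1]*F[0],3),"M",o["moment"].round(2),"Ftool",(A.T@F).round(1),"z",o["tcp_pos"][2].round(4))
E
python3 t.py; python3 -m creep '0 0 0.05 -0.2 7.1 0 -1;0 0 0.1 -0.7 14.1 0 -1;0 0 0.15 -1.6 21.1 0 -1' |head -1; python3 t.py;python3 -m creep '0 0 0.05 -0.2 7.1 0 -1;0 0 0.1 -0.7 14.1 0 -1' |head -1; python3 t.py
```

```text
ang 209.46 yaw 209.63 rad mm 141.6 rxF -0.052 M [-0.09  0.08  0.02] Ftool [0.7 0.4 3.4] z 0.0969
clock: 9.6
ang 200.95 yaw 200.99 rad mm 141.2 rxF 0.247 M [-0.38 -0.27  0.48] Ftool [-0.2 -1.7  3.8] z 0.097
clock: 9.85
ang 195.3 yaw 195.31 rad mm 141.3 rxF 0.249 M [-0.34 -0.27  0.56] Ftool [-1.6 -1.8  4. ] z 0.097
```

```bash
for i in 1; do python3 -m creep '0 0 0.05 -0.2 7.1 0 -1;0 0 0.1 -0.7 14.1 0 -1' |head -1; python3 t.py;python3 -m creep '0 0 0.05 -0.2 7.1 0 -1;0 0 0.1 -0.7 14.1 0 -1' |head -1; python3 t.py; python3 -m creep '0 0 0.04 -0.1 5.7 0 -1' |head -1; python3 t.py; done
```

```text
clock: 10.1
ang 189.57 yaw 189.59 rad mm 141.3 rxF 0.289 M [-0.39 -0.22  0.71] Ftool [-1.7 -2.   3.9] z 0.097
clock: 10.35
ang 183.84 yaw 183.87 rad mm 141.3 rxF 0.198 M [-0.41 -0.24  0.76] Ftool [-2.1 -1.4  4.2] z 0.097
clock: 10.48
ang 181.56 yaw 181.59 rad mm 141.4 rxF 0.312 M [-0.47 -0.18  0.81] Ftool [-0.8 -2.2  2.8] z 0.097
```

```bash
python3 -m creep '0 0 0.04 -0.1 5.7 0 -1' |head -1; python3 t.py; python3 -m creep '0 0 0.04 -0.1 5.7 0 -1' |head -1; python3 t.py
```

```text
clock: 10.6
ang 179.26 yaw 179.31 rad mm 141.4 rxF 0.336 M [-0.47 -0.23  0.75] Ftool [-0.7 -2.4  4.3] z 0.097
clock: 10.72
ang 176.97 yaw 177.03 rad mm 141.4 rxF 0.317 M [-0.48 -0.25  0.84] Ftool [-1.1 -2.2  3.7] z 0.097
```

```bash
python3 -m creep '0 0 0.03 -0.1 4.2 0 -1' |head -1; python3 t.py
```

```text
clock: 10.85
ang 175.23 yaw 175.28 rad mm 141.4 rxF 0.282 M [-0.49 -0.29  0.82] Ftool [-2.1 -2.   4. ] z 0.0969
```

```bash
python3 -m creep '0 0 0.03 -0.1 4.2 0 -1' |head -1; python3 t.py;  python3 -m creep '0 0 0.03 -0.1 4.2 0 -1' |head -1; python3 t.py
```

```text
clock: 10.98
ang 173.44 yaw 173.51 rad mm 141.5 rxF 0.436 M [-0.44 -0.28  0.86] Ftool [-0.2 -3.1  2.6] z 0.0969
clock: 11.1
ang 171.69 yaw 171.75 rad mm 141.5 rxF 0.3 M [-0.51 -0.31  0.87] Ftool [-2.8 -2.1  3.9] z 0.0969
```

```bash
python3 -m creep '0 0 0.03 -0.1 4.2 0 -1' |head -1; python3 t.py
```

```text
clock: 11.22
ang 169.96 yaw 170.01 rad mm 141.5 rxF 0.142 M [-0.56 -0.39  0.91] Ftool [-2.7 -1.   2.7] z 0.0969
```

```bash
python3 -m creep '0 0 0.03 -0.1 4.2 0 -1' |head -1; python3 t.py;  python3 -m creep '0 0 0.03 -0.1 4.2 0 -1' |head -1; python3 t.py
```

```text
clock: 11.35
ang 168.25 yaw 168.29 rad mm 141.5 rxF 0.28 M [-0.51 -0.47  0.9 ] Ftool [-2.5 -2.   2.9] z 0.0969
clock: 11.48
ang 166.53 yaw 166.56 rad mm 141.6 rxF 0.233 M [-0.57 -0.46  0.91] Ftool [-2.  -1.6  3. ] z 0.0969
```

```bash
python3 -m creep '0 0 0.03 -0.1 4.2 0 -1' |head -1; python3 t.py
```

```text
clock: 11.6
ang 164.83 yaw 164.84 rad mm 141.6 rxF 0.23 M [-0.5  -0.43  1.07] Ftool [-2.2 -1.6  3.5] z 0.0968
```

```bash
python3 -m creep '0 0 0.03 -0.1 4.2 0 -1' |head -1; python3 t.py
```

```text
clock: 11.72
ang 163.12 yaw 163.13 rad mm 141.6 rxF 0.276 M [-0.54 -0.44  1.1 ] Ftool [-2.3 -2.   2.4] z 0.0968
```

```bash
python3 -m creep '0 0 0.03 -0.1 4.2 0 -1' |head -1; python3 t.py
```

```text
clock: 11.85
ang 161.43 yaw 161.41 rad mm 141.6 rxF 0.137 M [-0.58 -0.48  1.13] Ftool [-2.7 -1.   3.3] z 0.0968
```

```bash
python3 -m creep '0 0 0.03 -0.1 4.2 0 -1' |head -1; python3 t.py
```

```text
clock: 11.98
ang 159.72 yaw 159.69 rad mm 141.7 rxF 0.199 M [-0.43 -0.42  1.19] Ftool [-2.2 -1.4  3.7] z 0.0968
```

```bash
python3 -m creep '0 0 0.02 0 2.8 0 -1' |head -1; python3 t.py
```

```text
clock: 12.1
ang 158.62 yaw 158.58 rad mm 141.7 rxF 0.202 M [-0.4  -0.38  1.16] Ftool [-2.1 -1.4  2.9] z 0.0968
```

```bash
python3 -m creep '0 0 0.03 -0.1 4.2 0 -1' |head -1; python3 t.py
```

```text
clock: 12.22
ang 156.92 yaw 156.84 rad mm 141.7 rxF 0.155 M [-0.4  -0.34  1.22] Ftool [-1.  -1.1  2.4] z 0.0968
```

```bash
python3 -m creep '0 0 0.02 0 2.8 0 -1' |head -1; python3 t.py
```

```text
clock: 12.35
ang 155.75 yaw 155.7 rad mm 141.7 rxF 0.113 M [-0.33 -0.39  1.2 ] Ftool [-2.  -0.8  2.4] z 0.0968
```

```bash
cat > ta.py <<'E'
from h import *
L=[]
for i in range(8):
    o=status.get_obs();b=np.array([.6434,.1288]);p=o["tcp_pos"][:2]-b;F=o["contact_force"];L.append([p[0]*F[1]-p[1]*F[0],o["moment"][2]]);grab_frame("scene")
L=np.array(L);print("avg",L.mean(0).round(3),"T",L.sum(1).mean().round(3),"sd",L.sum(1).std().round(3))
E
python3 ta.py; python3 -m creep '0 0 0.02 0 2.8 0 -1' |head -1; python3 t.py; python3 ta.py
```

```text
avg [0.072 1.19 ] T 1.262 sd 0.057
clock: 12.88
ang 154.67 yaw 154.58 rad mm 141.7 rxF -0.067 M [-0.09 -0.37  1.22] Ftool [-1.9  0.5  2. ] z 0.0969
avg [0.003 1.196] T 1.199 sd 0.042
```

```bash
python3 -m creep '0 0 0.02 0 2.8 0 -1' |head -1; python3 t.py; python3 ta.py
```

```text
clock: 13.4
ang 153.53 yaw 153.43 rad mm 141.7 rxF -0.193 M [ 0.14 -0.23  1.21] Ftool [-1.6  1.4  3.4] z 0.0969
avg [-0.137  1.23 ] T 1.092 sd 0.075
```

```bash
python3 -m creep '0 0 0.02 0 2.8 0 -1' |head -1; python3 t.py; python3 ta.py; python3 - <<'E'
from h import *
cm,im,d=snap("scene","s4")
c=im[150:240,285:405]
cv2.imwrite("pics/s4.png",cv2.resize(c[:,:,::-1],None,fx=6.5,fy=6.5,interpolation=cv2.INTER_CUBIC))
E
```

```text
clock: 13.92
ang 152.39 yaw 152.28 rad mm 141.7 rxF -0.307 M [ 0.32 -0.19  1.22] Ftool [0.4 2.2 2.3] z 0.0969
avg [-0.298  1.214] T 0.916 sd 0.094
```

View pics/s4.png

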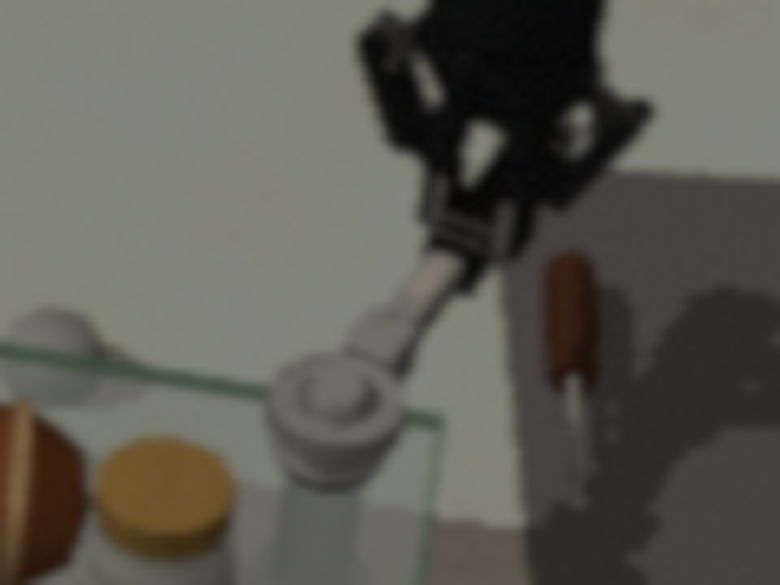

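Handle visibly broken over and torque dropped from about 1.4 to 0.9 N m: clicked. Ease back.

```bash
python3 -m creep '0 0 -0.03 -0.1 -4.2 0 -1;0 0 -0.06 -0.3 -8.5 0 -1' |head -1; python3 t.py; python3 -m creep '0 0 -0.03 -0.1 -4.2 0 -1' |head -1; python3 t.py; python3 ta.py
```

```text
clock: 14.62
ang 156.18 yaw 155.93 rad mm 141.6 rxF -0.275 M [ 0.27 -0.15  1.48] Ftool [0.6 1.9 2.3] z 0.0967
clock: 14.75
ang 157.76 yaw 157.61 rad mm 141.6 rxF -0.617 M [ 0.78 -0.22  1.17] Ftool [1.2 4.4 2.3] z 0.0968
avg [-0.437  1.185] T 0.748 sd 0.092
```

```bash
python3 -m creep '0 0 -0.02 0 -2.8 0 -1' |head -1; python3 t.py; python3 ta.py
```

```text
clock: 15.28
ang 158.64 yaw 158.67 rad mm 141.6 rxF -0.596 M [ 0.97 -0.26  0.78] Ftool [0.7 4.2 2.1] z 0.0968
avg [-0.67   0.889] T 0.219 sd 0.063
```

```bash
python3 -m creep '0 0 -0.01 0 -0.9 0 -1' |head -1; python3 t.py; python3 ta.py
```

```text
clock: 15.8
ang 159.07 yaw 159.21 rad mm 141.6 rxF -0.654 M [ 0.98 -0.24  0.69] Ftool [0.1 4.6 2.8] z 0.0968
avg [-0.738  0.728] T -0.009 sd 0.05
```

```bash
python3 -m creep '0 0 0 0 0 -2 -1;0 0 0 0 0 -5 -1;0 0 0 0 0 -8 -1' |head -2; python3 t.py
```

```text
clock: 16.58
tcp_pos: [0.5112, 0.1778, 0.1041]
ang 159.64 yaw 159.13 rad mm 141.0 rxF -0.354 M [ 0.35 -1.32  0.6 ] Ftool [-6.   2.6 12.9] z 0.1041
```

```bash
python3 -m creep '0 0 0 0 0.4 -3 -1;0 0 0 0 0.4 -6 -1;0 0 0 0 0.4 -9 -1' |head -2; python3 t.py
```

```text
clock: 16.95
tcp_pos: [0.5124, 0.1771, 0.1129]
ang 159.77 yaw 159.06 rad mm 139.6 rxF -0.362 M [ 0.33 -1.67  0.77] Ftool [-10.6   2.8  15.6] z 0.1129
```

```bash
python3 - <<'E'
from h import *
cm,im,d=snap("scene","s5")
c=im[150:240,285:405]
cv2.imwrite("pics/s5.png",cv2.resize(c[:,:,::-1],None,fx=6.5,fy=6.5,interpolation=cv2.INTER_CUBIC))
E
python3 t.py
```

```text
ang 159.78 yaw 159.04 rad mm 139.4 rxF -0.324 M [ 0.18 -1.19  0.68] Ftool [-7.3  2.4 12. ] z 0.1133
```

View pics/s5.png

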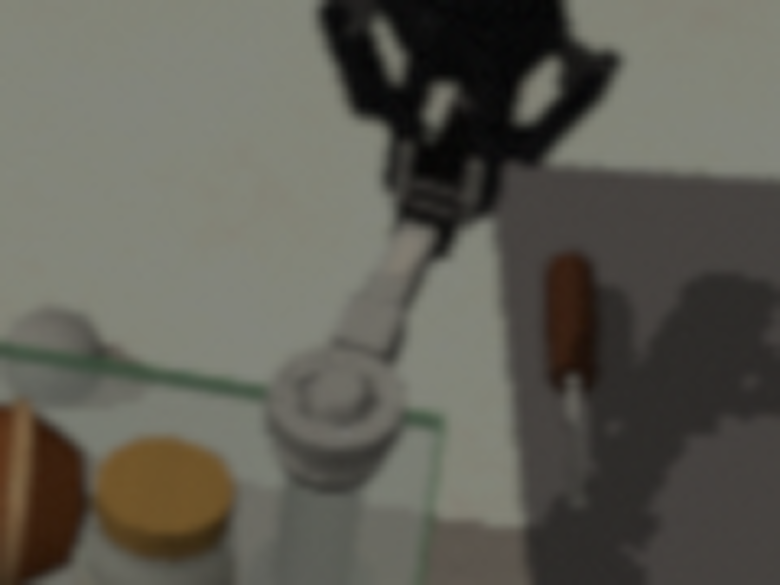

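Ring still sits on the bolt (335,395) with the handle tilted up: it jammed. Lower back, relieve the side load, then lift.

```bash
python3 -m creep '0 0 0 0 0 6 -1;0 0 0 0 0 12 -1;0 0 0 0 0 15 -1;0 0 0 0 0 15 -1' 120|head -2; python3 t.py; python3 ta.py; python3 -m creep '0 0 0 0 1.5 0 -1;0 0 0 0 1.5 0 -1' |head -1; python3 t.py; python3 ta.py
```

```text
clock: 17.5
tcp_pos: [0.5103, 0.1785, 0.0983]
ang 159.53 yaw 159.12 rad mm 142.1 rxF 0.436 M [-0.63  0.18 -0.08] Ftool [ 2.1 -3.1 -1.5] z 0.0983
avg [ 0.573 -0.189] T 0.384 sd 0.076
clock: 18.15
ang 159.18 yaw 159.08 rad mm 142.1 rxF 0.883 M [-1.35  0.59 -0.48] Ftool [ 2.5 -6.2 -2.9] z 0.0983
avg [ 0.941 -0.461] T 0.48 sd 0.061
```

```bash
python3 -m creep '0 0 -0.005 0.8 -4 -1 -1;0 0 -0.005 0.8 -4 -1 -1' |head -1; python3 t.py; python3 ta.py
```

```text
clock: 18.8
ang 159.91 yaw 159.5 rad mm 142.0 rxF 0.307 M [-0.51 -0.13 -0.09] Ftool [-2.4 -2.1  3. ] z 0.0998
avg [ 0.276 -0.039] T 0.237 sd 0.048
```

```bash
python3 -m creep '0 0 -0.008 -0.8 -2.2 0 -1;0 0 -0.008 -0.8 -2.2 0 -1' |head -1; python3 t.py; python3 ta.py
```

```text
clock: 19.45
ang 160.69 yaw 160.05 rad mm 142.0 rxF -0.148 M [ 0.07 -0.21  0.36] Ftool [-1.2  1.1  3.8] z 0.0998
avg [-0.196  0.436] T 0.239 sd 0.068
```

```bash
python3 -m creep '0 0 -0.015 0 -1.3 0 -1;0 0 -0.015 0 -1.3 0 -1' |head -1; python3 t.py; python3 ta.py
```

```text
clock: 20.1
ang 161.41 yaw 160.81 rad mm 141.9 rxF -0.174 M [0.38 0.01 0.16] Ftool [-0.5  1.2  3.3] z 0.0998
avg [-0.234  0.188] T -0.047 sd 0.09
```

```bash
python3 -m creep '0 0 0 0 0.5 -1.5 -1;0 0 0 0 0.5 -3 -1;0 0 0 0 0.5 -3 -1' |head -1; python3 t.py; python3 -m creep '0 0 0 0 0 -2 -1;0 0 0 0 0 -4 -1;0 0 0 0 0 -4 -1' |head -1; python3 t.py
```

```text
clock: 20.88
ang 161.4 yaw 160.8 rad mm 141.8 rxF -0.288 M [0.42 0.2  0.22] Ftool [-2.3  2.1 10. ] z 0.1024
clock: 21.25
ang 161.44 yaw 160.76 rad mm 141.1 rxF 0.016 M [-0.18 -0.19  0.14] Ftool [-5.5 -0.  11.2] z 0.1069
```

```bash
cat > tilt.py <<'E'
from h import *
cm,im,d=snap("scene","st");P=cloud(cm,d)
o=status.get_obs();t=o["tcp_pos"];A=R.from_rotvec(o["orientation"]).as_matrix();b=np.array([.6434,.1288])
q=P.reshape(-1,3);e=A[:2,0]/np.linalg.norm(A[:2,0]);n=np.array([-e[1],e[0]])
s=(q[:,:2]-b)@e;l=(q[:,:2]-b)@n
for lo,hi in[(-27,-20),(18,27),(35,50),(50,65),(65,80),(80,95)]:
    m=(s*1e3>lo)&(s*1e3<hi)&(abs(l)<.006)&(q[:,2]>.09)&(q[:,2]<.2)
    print(lo,hi,m.sum(),"z90",np.percentile(q[m,2],90).round(4) if m.sum() else None,"med",np.median(q[m,2]).round(4) if m.sum() else None)
print("tool tilt",A[:,2].round(4),(A[:,0]).round(4))
E
python3 tilt.py; python3 - <<'E'
from h import *
# same profile on earlier image when seated (scene s4) for reference
z,im,d=load("s4");q=cloud(z,d).reshape(-1,3);b=np.array([.6434,.1288]);a=np.radians(152.3);e=np.array([np.cos(a),np.sin(a)]);n=np.array([-e[1],e[0]])
s=(q[:,:2]-b)@e;l=(q[:,:2]-b)@n
for lo,hi in[(-27,-20),(18,27),(35,50),(50,65),(65,80),(80,95)]:
    m=(s*1e3>lo)&(s*1e3<hi)&(abs(l)<.006)&(q[:,2]>.09)&(q[:,2]<.2)
    print("ref",lo,hi,m.sum(),np.percentile(q[m,2],90).round(4) if m.sum() else None,np.median(q[m,2]).round(4) if m.sum() else None)
E
```

```text
-27 -20 9 z90 0.1143 med 0.1127
18 27 12 z90 0.1169 med 0.1162
35 50 16 z90 0.1245 med 0.123
50 65 10 z90 0.1232 med 0.1213
65 80 17 z90 0.1222 med 0.1207
80 95 13 z90 0.1227 med 0.121
tool tilt [ 5.e-04 -5.e-04 -1.e+00] [-9.442e-01  3.295e-01 -6.000e-04]
ref -27 -20 12 0.1149 0.1126
ref 18 27 10 0.1148 0.1129
ref 35 50 13 0.1207 0.1185
ref 50 65 10 0.1194 0.1167
ref 65 80 15 0.1165 0.1149
ref 80 95 15 0.1172 0.1154
```

```bash
python3 -m creep '0 0 0 0 0 4 -1;0 0 0 0 0 8 -1;0 0 0 0 0 8 -1' |head -1; python3 t.py; python3 -m creep '0 0 -0.03 0 -4 0 -1;0 0 -0.06 -0.2 -8 0 -1;0 0 -0.06 -0.2 -8 0 -1' |head -1; python3 t.py;python3 ta.py
```

```text
clock: 21.68
ang 161.2 yaw 160.83 rad mm 142.2 rxF 0.36 M [-0.32  0.4  -0.17] Ftool [ 2.9 -2.6  0.2] z 0.0988
clock: 22.05
ang 164.6 yaw 164.27 rad mm 142.0 rxF 0.222 M [-0.27  0.44 -0.26] Ftool [ 1.8 -1.6  2.8] z 0.0987
avg [ 0.369 -0.266] T 0.103 sd 0.089
```

```bash
python3 -m creep '0 0 -0.03 0.5 -5.2 -0.5 -1;0 0 -0.03 0.5 -5.2 -0.5 -1' |head -1; python3 t.py;python3 ta.py; python3 -m creep '0 0 0 0 0 -2 -1;0 0 0 0 0 -5 -1;0 0 0 0 0 -5 -1' |head -1; python3 t.py
```

```text
clock: 22.7
ang 166.47 yaw 166.02 rad mm 141.9 rxF 0.106 M [0.   0.23 0.  ] Ftool [-0.3 -0.7  4.4] z 0.0995
avg [ 0.025 -0.022] T 0.003 sd 0.11
clock: 23.48
ang 166.45 yaw 165.97 rad mm 142.2 rxF -0.075 M [0.04 0.14 0.01] Ftool [-0.4  0.5  4.8] z 0.1046
```

Completely free now (only the weight remains); lift off.

```bash
python3 -m creep '0 0 0 0 0 -3 -1;0 0 0 0 0 -6 -1;0 0 0 0 0 -6 -1' |head -1; python3 t.py; python3 -m creep '0 0 0 0 0 -4 -1;0 0 0 0 0 -9 -1;0 0 0 0 0 -15 -1;0 0 0 0 0 -22 -1' |head -1; python3 t.py; python3 tilt.py
```

```text
clock: 23.85
ang 166.5 yaw 165.97 rad mm 142.3 rxF -0.08 M [-0.03  0.08  0.04] Ftool [-0.6  0.6  3.9] z 0.1106
clock: 24.35
ang 166.54 yaw 165.97 rad mm 142.4 rxF 0.037 M [0.02 0.18 0.05] Ftool [-0.7 -0.3  4.8] z 0.1328
-27 -20 17 z90 0.1479 med 0.1386
18 27 16 z90 0.1508 med 0.1471
35 50 13 z90 0.1546 med 0.1528
50 65 11 z90 0.1528 med 0.1509
65 80 15 z90 0.1513 med 0.1494
80 95 14 z90 0.1513 med 0.1504
tool tilt [ 1.3e-03  7.0e-04 -1.0e+00] [-0.9701  0.2425 -0.0011]
```

```bash
python3 -m creep '0 0 0 0 0 -15 -1;0 0 0 0 0 -40 -1;0 0 0 0 0 -60 -1;0 0 0 0 0 -60 -1' |head -1; python3 - <<'E'
from h import *
print(rel(.4576,.3506,.1928,np.pi+.09))
E
```

```text
clock: 24.9
(array([ 0.002,  0.003, -0.335]), array([ 92.8, 170.8,   1.7]), 24.9)
```

```bash
python3 -m creep '0 0 -0.06 15 28 0 -1;0 0 -0.12 33 60 0 -1;0 0 -0.19 52 95 0 -1;0 0 -0.26 71 130 0 -1;0 0 -0.31 85 157 0 -1;0 0 -0.335 93 171 0 -1;0 0 -0.335 93 171 0 -1;0 0 -0.335 93 171 0 -1' |head -1; python3 - <<'E'
from h import *
print(rel(.4576,.3506,.0128,np.pi+.09))
E
```

```text
clock: 25.9
(array([-0.001, -0.   , -0.003]), array([ -0.9,   2.4, 179.3]), 25.9)
```

```bash
python3 -m creep '0 0 0 -1 2.4 30 -1;0 0 0 -1 2.4 80 -1;0 0 0 -1 2.4 130 -1;0 0 0 -1 2.4 160 -1;0 0 0 -1 2.4 173 -1;0 0 0 -1 2.4 177 -1;0 0 0 -1 2.4 177 -1' |head -4; python3 -m creep '0 0 0 0 0 2 -1;0 0 0 0 0 3 -1;0 0 0 0 0 3 -1' |head -4
```

```text
clock: 26.78
tcp_pos: [0.4579, 0.3531, 0.0164]
orientation: [-0.141, 3.137, 0.002]
contact_force: [-1.0, 0.5, -3.3]
clock: 27.15
tcp_pos: [0.457, 0.353, 0.0126]
orientation: [-0.142, 3.138, 0.0]
contact_force: [-1.0, -0.0, -3.3]
```

```bash
python3 -m creep '0 0 0 0 0 2 -1;0 0 0 0 0 2 -1' |head -4;  python3 -m creep '0 0 0 0 0 1.2 -1;0 0 0 0 0 1.2 -1' |head -4
```

```text
clock: 27.4
tcp_pos: [0.4571, 0.353, 0.0104]
orientation: [-0.142, 3.138, 0.0]
contact_force: [-0.1, -0.2, -1.9]
clock: 27.65
tcp_pos: [0.457, 0.3531, 0.0096]
orientation: [-0.142, 3.138, 0.001]
contact_force: [-2.4, -0.3, 3.5]
```

Contact with the mat; release, back away and look.

```bash
python3 -m creep '0 0 0 0 0 0 0;0 0 0 0 0 0 0.2;0 0 0 0 0 0 0.2;0 0 0 0 0 0 0.2;0 0 0 0 0 -10 0.2;0 0 0 0 0 -40 0.2;0 0 0 0 0 -100 0.2;0 0 0 0 0 -160 0.2;0 0 0 0 0 -200 0.2;0 0 0 0 0 -200 0.2'; python3 - <<'E'
from h import *
cm,im,d=snap("wrist","w9")
cv2.imwrite("pics/w9.png",im[:,:,::-1])
E
```

```text
clock: 28.9
tcp_pos: [0.4588, 0.3542, 0.2136]
orientation: [-0.141, 3.133, 0.009]
contact_force: [0.2, 0.4, -0.4]
grip_width: 0.0512
gripper_force: 0.0
```

View pics/w9.png

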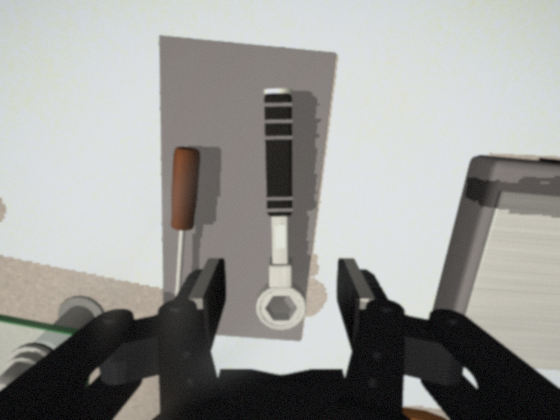

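The wrench lies on the mat (grip about (279,152), ring hole (281,307)), screwdriver untouched; quick numeric check, then hand in.

```bash
python3 - <<'E'
from h import *
z,im,d=load("w9");P=cloud(z,d)
for u,v in[(278,100),(278,150),(279,205),(281,288),(281,324)]:print(np.median(P[v-2:v+3,u-2:u+3].reshape(-1,3),0).round(4))
print(world(z,d,281,307,.024).round(4),status.get_obs()["qvel"].round(3).max())
print(r.hand_in())
E
```

```text
[0.3756 0.3445 0.0303]
[0.4211 0.3486 0.0308]
[0.476  0.3543 0.0302]
[0.5726 0.3652 0.0258]
[0.6192 0.3694 0.0245]
[0.5973 0.3675 0.024 ] 0.041
the job is handed in; nothing more can be done
None
```

I tightened the bare bolt until the wrench clicked, stopped about 0.08 rad past the click (estimated from the torque drop), and eased off. The ring then jammed once on the bolt and came free after I turned it back within its play. The wrench now lies flat on the mat and is released; I handed the job in at about 29 s, and no verdict was returned.

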